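Hold the free pen's gate open

TASK

The next animal goes into the free pen of the holding cage, the one with the blue water bowl; the pen with the nest box is occupied, so leave its catches and gate alone. On the free pen squeeze the two tabs of the yellow safety catch together until they stay, then those of the red catch, take the gate by its black handle, swing it out past its detent and hold it wide open, at least square to the cage front. Finish still gripping the handle, so that the handler can put the animal in, and do not shift the bowl, the nest box, the spray bottle, the tube rack or the wash bottle.

Things in the scene. Friction and masses are not known exactly. Their poses are not given: they have to be found in the camera images.
- cage: two-pen animal cage of steel wire on a grey tray, fixed to the bench: 260 deep (x), 380 wide (y), 180 high. Origin: centre of its underside; x points from the gates (front face, x = -130 mm, towards the robot) to the back, y to the left pen, z up. A latch plate, top at z = 180 mm, runs along the front of the roof and carries the catches; right half is the mirror image of the left
- water_bowl (a point): centre of the blue ceramic water bowl, 90 across, 40 high, seen through the wire roof; it stands in the free pen (left pen: cage y about +95 mm; right pen: -95 mm)
- nest_box (a point): centre of the wooden nest box, 120 x 110 x 83, in the other pen, the occupied one
- left_yellow_squeeze (a point): squeeze point of the left pen's yellow safety catch, fixed to the cage (axes as the cage's), 226 mm over the bench: midway between its two yellow tabs, upright plates 22 wide, 6 thick, 32 or more tall, tops at z = 240, one behind the other along cage x. Their outer faces stand 27 mm before and behind this point, 14 mm when squeezed home. Bolts around them reach z = 203 at most
- yellow_left (a joint): yellow safety catch of the left pen: 0 m home, 0.013 m when its two tabs, geared together, are squeezed fully towards each other (travel of each tab). Takes 4 to 9 N; past half way it clicks over and stays back by itself. Home, its nose stands behind the red bolt and blocks it
- left_red_squeeze (a point): squeeze point of the left pen's red main catch, fixed to the cage (axes as the cage's), 226 mm over the bench: midway between its two red tabs, upright plates 22 wide, 6 thick, tops at z = 240, side by side along cage y. Their outer faces stand 27 mm to either side of this point, 14 mm when squeezed home. Bolts around them reach z = 203 at most
- red_left (a joint): red main catch of the left pen: 0 m home (gate locked), 0.013 m when its two tabs, geared together, are squeezed fully towards each other (gate free). Takes 4 to 9 N, clicks over past half way and stays back by itself. Cannot move more than 2 mm while the yellow catch is home
- gate_left (a joint): wire gate of the left pen: 0 rad shut, grows as it swings out to the robot about the upright hinge at the cage's left corner; 1.57 square to the front, stop at 1.9. A damped spring pulls it shut (1 to 2 N at the handle); a sprung detent lies at 0.8 to 1.2 rad (3 to 8 N more), and a gate let go beyond it falls back to about 1.15
- left_hinge (a point): on the upright hinge axis of the left gate, at the height of the handle's grip point; turns with the gate
- left_handle (a point): grip point of the left gate's handle, 200 mm over the bench: an upright black round grip, 16 in diameter, top free at z = 226 mm, bracket below z = 155 mm, standing 48 mm out from the gate, 123 mm sideways from the hinge. Moves with the gate
- right_yellow_squeeze (a point): squeeze point of the right pen's yellow safety catch, fixed to the cage (axes as the cage's), 226 mm over the bench: midway between its two yellow tabs, upright plates 22 wide, 6 thick, 32 or more tall, tops at z = 240, one behind the other along cage x. Their outer faces stand 27 mm before and behind this point, 14 mm when squeezed home. Bolts around them reach z = 203 at most
- yellow_right (a joint): yellow safety catch of the right pen: 0 m home, 0.013 m when its two tabs, geared together, are squeezed fully towards each other (travel of each tab). Takes 4 to 9 N; past half way it clicks over and stays back by itself. Home, its nose stands behind the red bolt and blocks it
- right_red_squeeze (a point): squeeze point of the right pen's red main catch, fixed to the cage (axes as the cage's), 226 mm over the bench: midway between its two red tabs, upright plates 22 wide, 6 thick, tops at z = 240, side by side along cage y. Their outer faces stand 27 mm to either side of this point, 14 mm when squeezed home. Bolts around them reach z = 203 at most
- red_right (a joint): red main catch of the right pen: 0 m home (gate locked), 0.013 m when its two tabs, geared together, are squeezed fully towards each other (gate free). Takes 4 to 9 N, clicks over past half way and stays back by itself. Cannot move more than 2 mm while the yellow catch is home
- gate_right (a joint): wire gate of the right pen: 0 rad shut, grows as it swings out to the robot about the upright hinge at the cage's right corner; 1.57 square to the front, stop at 1.9. A damped spring pulls it shut (1 to 2 N at the handle); a sprung detent lies at 0.8 to 1.2 rad (3 to 8 N more), and a gate let go beyond it falls back to about 1.15
- right_hinge (a point): on the upright hinge axis of the right gate, at the height of the handle's grip point; turns with the gate
- right_handle (a point): grip point of the right gate's handle, 200 mm over the bench: an upright black round grip, 16 in diameter, top free at z = 226 mm, bracket below z = 155 mm, standing 48 mm out from the gate, 123 mm sideways from the hinge. Moves with the gate
- spray_bottle (a point): bystander: green spray bottle, 80 across, 152 high, 60 mm up its axis
- tube_rack (a point): bystander: clear rack with orange-capped tubes, 70 x 130 x 60, at half its height
- wash_bottle (a point): bystander: white wash bottle, 66 across, 168 high with a bent spout above, 80 mm up its axis
Mind the look-alikes: they are no part of the job. What is meant by the part that bears water_bowl is not purple, and is the larger of those in its own colour.

How it is judged:
By the outcome, as a careful person would: the job done as asked, in the order asked, and still so for the second after the job is handed in, while the arm keeps its last pose, push and grip.
It also fails if it takes over 64 s, if anything falls off the work surface, if the arm or the gripper's body presses on something with over 40 N, if the wrist force passes 120 N, or if a joint passes its speed limit or range.

ROBOT

A 6-joint arm with a two-finger parallel gripper is mounted at the origin on the work surface. World frame = base frame: x ahead of the robot, y to its left, z up, the work surface at z = 0. Lengths are in m, angles in rad, forces in N, time in s.
With the tool pointing down it reaches from about 0.35 to 0.875 m from the base axis. Payload 4.2 kg.
Tool frame: the origin (TCP) lies midway between the tips of the shut fingers; the grasp point (between the pads) lies 19 mm behind it; z points along the fingers, x is the direction in which the jaws open and shut, and the axes are right-handed (so a half turn about z gives the same grasp; the last joint's range is limited). The gripper opens to 85 mm and grips with 20 to 120 N. Pads are 22 mm wide; open, the fingers measure 114 mm over their backs; the gripper's body (76 mm by 85 mm) begins 54 mm behind the grasp point. The pads swing forward as they close: fully open they stand 13 mm farther back than shut.
Start: joints at [1.366, 0.385, 0.008, 0, -1.194, -0.259], TCP at [0.28, 0.559, 0.231] pointing down, gripper open.
Joint ranges: [-3.14, 3.14], [-1.21, 2.06], [-1.07, 1.41], [-3.16, 2.05], [-2.99, -0.16], [-3.1, 3.1]. Speed limits (rad/s): [2.79, 2.79, 3.14, 3.14, 3.14, 3.14].

INTERFACE

Orientations are given as a 3x3 rotation matrix whose columns are the frame's x, y, z axes.
In Python, from bench import env gives the robot as it stands. The module is installed in compiled form; this text tells all that it offers.
- The arm moves only by the shell command python3 -m creep 'ROWS' [OPENING]. ROWS is JSON, one flat list of numbers, 6 for each row, row after row: the shift along the tool's x, y, z in m, then the turn, a rotation vector about the tool's x, y, z in rad. A call has 1 to 12 rows; each row is the pose to reach, as a shift and turn from the pose measured when the call began, along the tool's axes at that moment; what a row does not reach only later rows make up. A row lasts 1/8 s, in which the tool goes at most 62.5 mm and 10.7 degrees, less where a joint would pass 70% of its speed; a pose out of reach is approached as far as the arm can. A call with a gripper value outside its range is refused whole. OPENING is the gripper command: -1 is fully open, 1 is shut, values between are in proportion, set as the call begins (- or left out, the last holds). The fingers move at their own pace and stop on an object; the grip force is fixed at half the most. Time passes only in rows, so rows that repeat a pose let the fingers close. It gives the time, the measured TCP pose, the force and the opening at its end, in the units of the state.
- env.state(): the state, without advancing time (a new reading comes with each control period).
- env.camera(name): name is "scene" or "top"; returns a dict with "frame" (400x640x3 uint8, red, green, blue), "intrinsics" (3x3 intrinsics, pixels), "k1" (the pictures are not rectified: a ray, as slopes to the right and down, at radius r is drawn at 1 + k1 r^2 times it, then the intrinsics apply), "R" (3x3) and "t" (3): a world point X has camera coordinates R X + t. Camera axes: x right, y down, z forward; pixel columns grow to the right and rows downward; lengths in m; the calibration is good to about 2 mm. A picture is of the moment at which its call begins. There is no depth.
- env.close_job(): hands the job in, once; it reports no verdict.
The state is a dict: "t": time; "joint_pos": joint angles; "dq": joint speeds; "tau": joint torques, N m; "tcp_pos": TCP position; "ee_rot": TCP orientation; "contact_force": force on the tool from outside, world axes, zero at the start; "wrist_torque": the same for the moment, N m; "opening": opening from 0.0 (shut) to 1.0 (fully open).
Only numpy, scipy, OpenCV 4.12 (cv2) and the standard library are available. Lean on these libraries where they do the work, as an engineer would, in place of code of your own. Each camera call takes 0.05 s, during which the arm holds its last target.

## Working session

There is one attempt and no reset: what is moved stays moved. The work goes in short steps, Python scripts to look and compute and a shell command to move; the robot and the scene stay as the last step left them, time stands still between calls to the robot, and variables do not carry over. Pictures are saved under pics/ and viewed, and the job is handed in when it is done.

```bash
mkdir -p pics; ls
python3 - <<'E'
from bench import env
import cv2
s=env.state()
for k,v in s.items(): print(k,v)
for n in("scene","top"):
    c=env.camera(n); cv2.imwrite(f"pics/{n}0.png",c["frame"][:,:,::-1]); print(n,c["intrinsics"],c["k1"],c["R"],c["t"])
E
```

```text
pics
t 0.0
joint_pos [ 1.36560316e+00  3.85569457e-01  6.59868888e-03 -5.15294597e-04
 -1.19400180e+00 -2.58594988e-01]
dq [-0.0002718  -0.00073796 -0.00114908  0.00202792  0.00071848  0.0001242 ]
tau [ 4.99568318e-05 -3.92283297e+01  1.88396269e+01  4.18629751e+00
 -4.63343487e-03 -7.27722362e-07]
tcp_pos [0.27930439 0.55845005 0.23020077]
ee_rot [[-4.47508309e-01 -8.94279308e-01 -9.12508186e-04]
 [-8.94277002e-01  4.47509229e-01 -2.03291508e-03]
 [ 2.22634972e-03 -9.37113019e-05 -9.99997517e-01]]
contact_force [ 0.53136368  0.14796735 -0.47484201]
wrist_torque [-0.01053955 -0.06540039 -0.05181982]
opening 1.001131255018192
scene [[405.44672709   0.         314.89474413]
 [  0.         405.44672709 202.85771046]
 [  0.           0.           1.        ]] 0.001625138451412026 [[-0.99531009 -0.09633321 -0.0088168 ]
 [-0.08861389  0.9445052  -0.31631867]
 [ 0.0387995  -0.31405388 -0.94861202]] [0.62326946 0.0861289  1.33521315]
top [[425.28804354   0.         330.39906782]
 [  0.         425.28804354 201.55973557]
 [  0.           0.           1.        ]] -0.08596109726101625 [[-0.02863322 -0.99955802 -0.00799454]
 [-0.99697121  0.02913584 -0.07210761]
 [ 0.07230867  0.00590565 -0.99736482]] [0.03025595 0.60866674 1.27328371]
```

View pics/scene0.png

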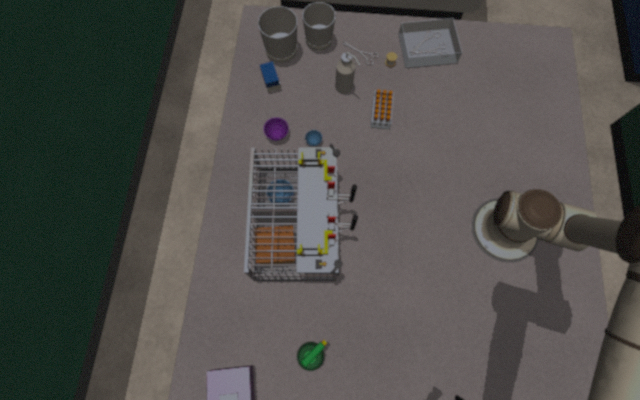

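View pics/top0.png

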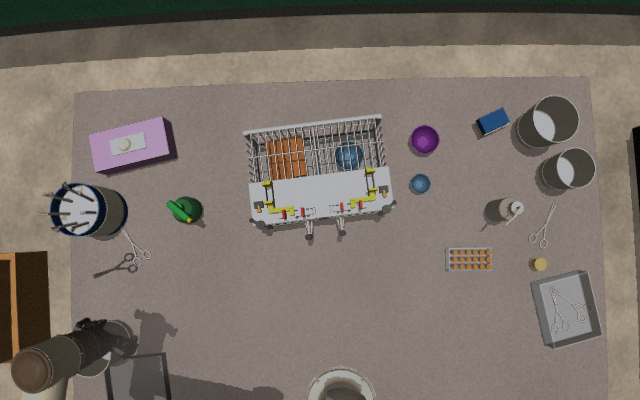

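The top view shows the larger blue bowl at (350,156), in the image-right pen (−y). So the right pen is the free one, and the nest box at (287,158) is in the left pen. The small blue bowl at (420,184) and the purple bowl at (425,139) are look-alikes outside the cage. I'll zoom in on the cage next.

```bash
cat > h.py <<'E'
import numpy as np, cv2
from bench import env
def cam(n,save=None):
    c=env.camera(n)
    if save: cv2.imwrite(save,c["frame"][:,:,::-1])
    return c
def ray(c,u,v):
    K=c["intrinsics"]; d=np.array([(u-K[0][2])/K[0][0],(v-K[1][2])/K[1][1]])
    s=d.copy()
    for _ in range(20): s=d/(1+c["k1"]*(s@s))
    R=np.array(c["R"]);t=np.array(c["t"]); return -R.T@t, R.T@np.array([s[0],s[1],1.])
def onz(c,u,v,z):
    o,d=ray(c,u,v); return o+d*(z-o[2])/d[2]
def proj(c,X):
    p=np.array(c["R"])@X+np.array(c["t"]); s=p[:2]/p[2]; s=s*(1+c["k1"]*(s@s)); K=c["intrinsics"]
    return s[0]*K[0][0]+K[0][2], s[1]*K[1][1]+K[1][2]
def tri(c1,p1,c2,p2):
    o1,d1=ray(c1,*p1);o2,d2=ray(c2,*p2)
    a=np.linalg.lstsq(np.c_[d1,-d2],o2-o1,rcond=None)[0]
    A=o1+a[0]*d1;B=o2+a[1]*d2
    return (A+B)/2,np.linalg.norm(A-B)
def crop(c,x0,y0,x1,y1,f,path):
    im=c["frame"][y0:y1,x0:x1,::-1]
    im=cv2.resize(im,None,fx=f,fy=f,interpolation=cv2.INTER_CUBIC); im=np.clip(im.astype(float)*1.5,0,255).astype('uint8')
    for x in range((x0+9)//10*10,x1,10): cv2.putText(im,str(x),((x-x0)*f,10),0,.35,(0,255,0)); cv2.line(im,((x-x0)*f,12),((x-x0)*f,17),(0,255,0))
    for y in range((y0+9)//10*10,y1,10): cv2.putText(im,str(y),(0,(y-y0)*f+4),0,.35,(0,255,0))
    cv2.imwrite(path,im)
E
python3 - <<'E'
from h import *
c=cam("top");crop(c,240,110,400,245,5,"pics/t1.png")
c=cam("scene");crop(c,240,140,365,285,4,"pics/s1.png")
E
```

```text
(no output)
```

View pics/t1.png

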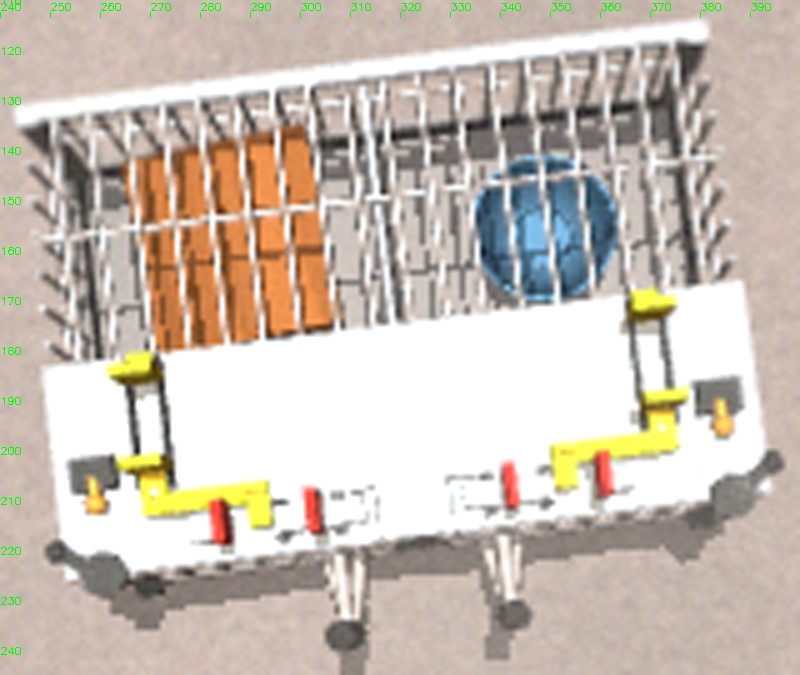

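View pics/s1.png

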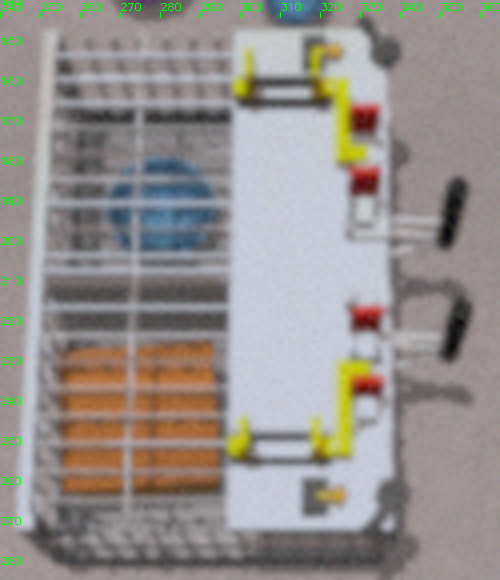

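Run:
```python
from h import *
T=cam("top");S=cam("scene")
for c in(T,S): print(ray(c,0,0)[0])
for nm,c in(("top",T),("scene",S)):
    f=c["frame"]; hsv=cv2.cvtColor(f,cv2.COLOR_RGB2HSV)
    x0,y0,x1,y1=(240,110,400,245) if nm=="top" else (240,140,365,285)
    for col,lo,hi in(("yel",(24,150,90),(34,255,255)),("red",(0,150,60),(6,255,255)),("red2",(174,150,60),(180,255,255)),("black",(0,0,0),(180,255,45))):
        m=cv2.inRange(hsv,lo,hi); m2=np.zeros_like(m); m2[y0:y1,x0:x1]=m[y0:y1,x0:x1]
        n,l,st,ce=cv2.connectedComponentsWithStats(m2)
        for i in range(1,n):
            if st[i,4]>=6: print(nm,col,st[i],ce[i].round(1))
# crops
crop(T,325,160,395,240,10,"pics/t2.png"); crop(S,290,140,365,200,10,"pics/s2.png")
```

```text
[0.5156201  0.00498898 1.31405976]
[0.576173   0.39802122 1.29933866]
top yel [366 168   9   4  28] [369.4 169.8]
top yel [262 180   9   5  28] [266.3 182.6]
top yel [369 188   8   3  17] [372.5 189.1]
top yel [351 193  24  15 110] [362.  199.3]
top yel [263 201   9   3  20] [267.4 202.1]
top yel [268 206  26   9 117] [281.4 209.5]
top red [359 201   3   8  19] [360.1 204.3]
top red [341 203   3   8  15] [341.6 206.7]
top red [301 208   3   8  21] [302.  211.4]
top red [282 210   3   9  20] [283.2 213.8]
top black [362 131   5   2   6] [363.7 131.2]
top black [340 133   5   2   7] [342.4 133.7]
top black [326 135   5   2   6] [328.3 135.7]
top black [333 134   5   2   6] [335.2 134.7]
top black [304 138   5   2   6] [305.7 138.2]
top black [255 146   2   7   8] [255.9 148.6]
top black [258 166   1   6   6] [258.  168.5]
scene yel [318 152   3   7  13] [318.5 154.5]
scene yel [299 160   3   4  11] [299.9 161.4]
scene yel [320 160  11  21  76] [325.4 169.9]
scene yel [318 230  14  24  94] [325.  242.3]
scene yel [297 247   5   7  22] [299.2 250.5]
scene red [329 167   5   5  14] [330.5 168.1]
scene red [329 183   5   5  15] [330.9 184.3]
scene red [329 217   6   5  17] [331.3 219.1]
scene red [329 235   6   3  15] [331.5 235.9]
scene black [261 168   7   2   8] [264.2 168.9]
scene black [277 168  16   2  18] [284.5 168.9]
scene black [350 185   6  17  56] [352.5 192.9]
scene black [351 215   6  15  52] [353.5 221.9]
scene black [250 271   3   4   6] [250.5 272.7]
```

View pics/t2.png

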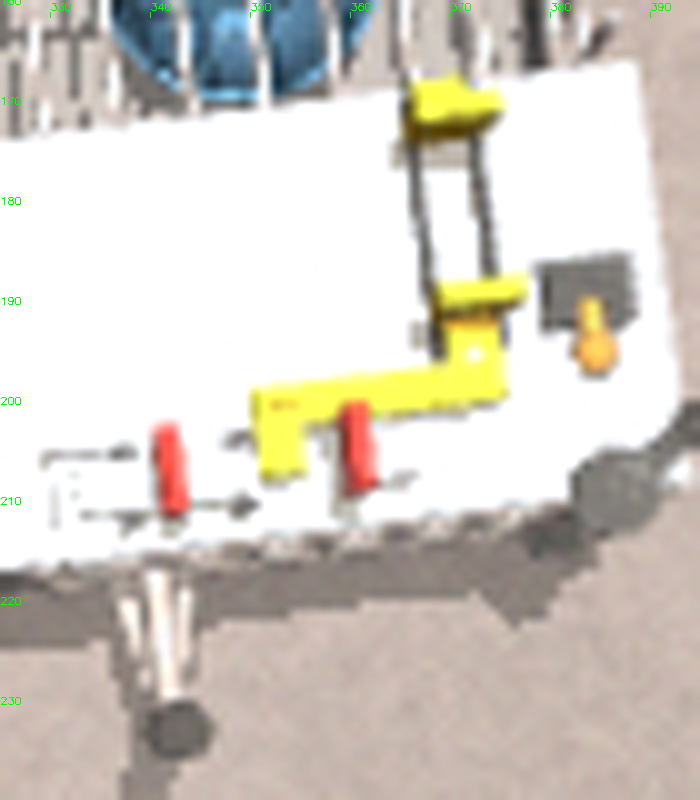

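View pics/s2.png

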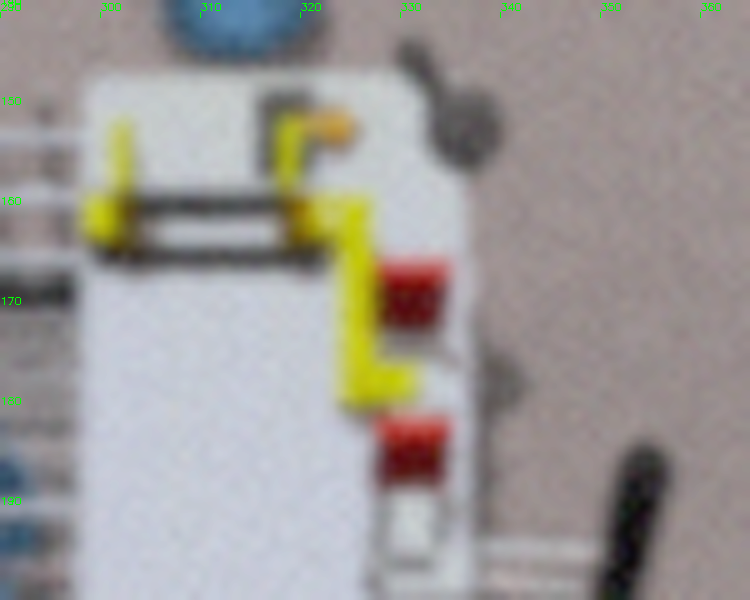

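Run:
```python
from h import *
T=cam("top");S=cam("scene")
P={"yr":((370.5,170.3),(301.8,155.0)),"yf":((372.8,189.1),(318.5,155.0)),"rR":((360.3,204.2),(330.8,166.4)),"rL":((341.5,206.5),(330.8,182.4)),"hand":((342.5,232.3),(354.0,185.8))}
for k,(a,b) in P.items():
    X,e=tri(T,a,S,b); z=.226 if k=="hand" else .24
    print(k,X.round(4),round(e,4),onz(T,*a,z).round(4),onz(S,*b,z).round(4))
# cage plate corners top (z .18) in top view
for a in((388,166.2),(249,183.5)): print("plate",onz(T,*a,.18).round(4))
# back corners
```

```text
yr [ 0.6705 -0.0931  0.2402] 0.0005 [ 0.6703 -0.093   0.24  ] [ 0.6708 -0.0932  0.24  ]
yf [ 0.6225 -0.0971  0.2408] 0.0012 [ 0.622  -0.0971  0.24  ] [ 0.6231 -0.0976  0.24  ]
rR [ 0.5847 -0.0639  0.2434] 0.0007 [ 0.5846 -0.0641  0.24  ] [ 0.5851 -0.0655  0.24  ]
rL [ 0.5805 -0.0164  0.2412] 0.0009 [ 0.5801 -0.0164  0.24  ] [ 0.581 -0.017  0.24 ]
hand [ 0.515  -0.0171  0.2289] 0.0001 [ 0.515  -0.0172  0.226 ] [ 0.5149 -0.0183  0.226 ]
plate [ 0.6887 -0.1461  0.18  ]
plate [0.653  0.2296 0.18  ]
```

```bash
cat >> h.py <<'E'
YAW=np.radians(5.3)
Y=np.array([.6463,-.0951]);RD=np.array([.5828,-.0404]);H=np.array([.515,-.0175])
from scipy.spatial.transform import Rotation as Ro
def go(x,y,z,yaw_deg):
    s=env.state(); R0=np.array(s["ee_rot"]);p=np.array(s["tcp_pos"])
    a=np.radians(yaw_deg); R=np.array([[np.cos(a),np.sin(a),0],[np.sin(a),-np.cos(a),0],[0,0,-1]])
    print("shift",(R0.T@(np.array([x,y,z])-p)).round(4),"rot",Ro.from_matrix(R0.T@R).as_rotvec().round(4))
def st():
    s=env.state(); R=s["ee_rot"]
    print("t",round(s["t"],2),"p",np.round(s["tcp_pos"],4),"yaw",np.degrees(np.arctan2(R[1][0],R[0][0])).round(2),"F",np.round(s["contact_force"],1),"op",round(s["opening"],3),"q",np.round(s["joint_pos"],2))
E
python3 - <<'E'
from h import *
T=cam("top");S=cam("scene")
print("lock",tri(T,(384.2,194.8),S,(323,152.3)))
for n,b in(("wash",(510,210)),("spray",(185,210))): print(n,onz(T,*b,.1).round(3))
go(.6463,-.0951,.32,-174.7)
go(.28,.558,.32,-116.6)
E
```

```text
lock (array([ 0.61194855, -0.13200457,  0.18782063]), np.float64(0.0016927874212556808))
wash [ 0.564 -0.507  0.1  ]
spray [0.591 0.434 0.1  ]
shift [ 0.4209 -0.6206 -0.0887] rot [ 0.0000e+00 -1.0000e-04  1.0145e+00]
shift [ 0.0006 -0.0008 -0.0887] rot [ 0.     -0.0001  0.0005]
```

```bash
python3 -m creep '[0,0,-0.06,0,0,0, 0.03,-0.045,-0.089,0,0,0.1, 0.07,-0.1,-0.089,0,0,0.2, 0.1,-0.15,-0.089,0,0,0.3, 0.135,-0.2,-0.089,0,0,0.4, 0.17,-0.25,-0.089,0,0,0.5, 0.205,-0.3,-0.089,0,0,0.6, 0.235,-0.35,-0.089,0,0,0.7, 0.27,-0.4,-0.089,0,0,0.8, 0.305,-0.45,-0.089,0,0,0.9, 0.34,-0.5,-0.089,0,0,1.0, 0.37,-0.55,-0.089,0,0,1.0145]' -1
python3 - <<'E'
from h import *
st(); go(*Y,.32,-174.7)
E
```

```text
t: 2.0
tcp_pos: [0.6066, -0.02, 0.3207]
ee_rot: [[-0.996, -0.091, 0.001], [-0.091, 0.996, 0.0], [-0.001, -0.0, -1.0]]
contact_force: [0.9, 0.1, 0.4]
opening: 1.002
t 2.0 p [ 0.6066 -0.02    0.3207] yaw -174.77 F [0.9 0.1 0.4] op 1.002 q [ 0.23  0.31  0.12  0.   -1.38 -0.14]
shift [-0.0327 -0.0784  0.0007] rot [-0.      0.0007 -0.0012]
```

```bash
python3 -m creep '[-0.016,-0.04,0.001,0,0,0, -0.0327,-0.0784,0.001,0,0,0, -0.0327,-0.0784,0.04,0,0,0, -0.0327,-0.0784,0.06,0,0,0, -0.0327,-0.0784,0.06,0,0,0]'
python3 - <<'E'
from h import *
st(); go(*Y,.208,-174.7)
T=cam("top");crop(T,325,150,400,240,8,"pics/t3.png"); S=cam("scene");crop(S,270,110,370,200,8,"pics/s3.png")
E
```

```text
t: 2.62
tcp_pos: [0.6454, -0.0953, 0.2586]
ee_rot: [[-0.996, -0.091, -0.004], [-0.091, 0.996, -0.0], [0.004, 0.0, -1.0]]
contact_force: [0.5, -0.1, -0.1]
opening: 1.0
t 2.62 p [ 0.6454 -0.0953  0.2586] yaw -174.79 F [ 0.5 -0.1 -0.1] op 1.0 q [ 0.1   0.42  0.13 -0.   -1.29 -0.01]
shift [-0.0011  0.0001  0.0506] rot [ 0.0003 -0.0037 -0.0017]
```

View pics/s3.png

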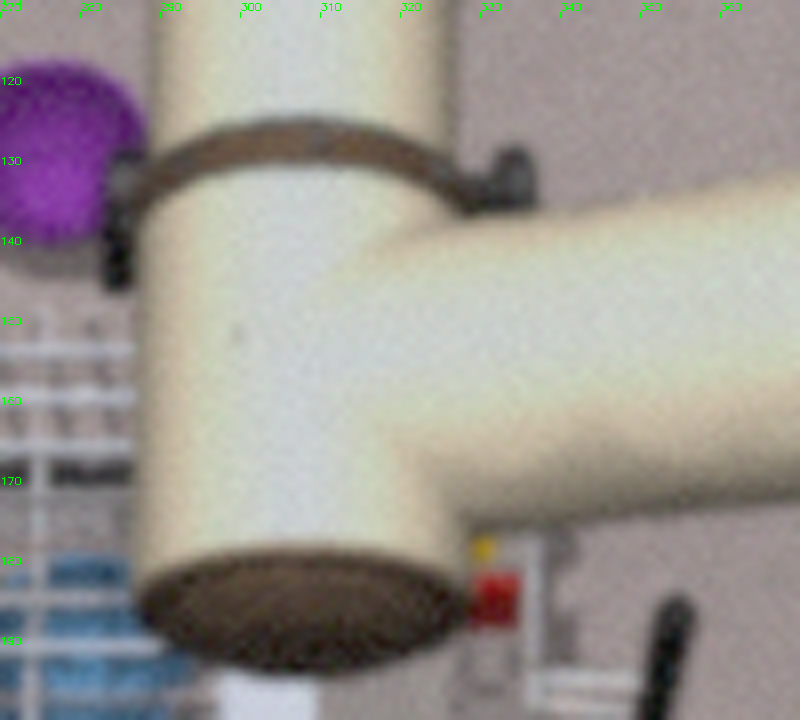

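The arm hides the tabs, with only the purple bowl, part of one red tab and the handle visible. The two-view fix agreed to 1 mm and clearance is 15 mm per side, so I'll descend while watching force.

```bash
python3 -m creep '[0.0,0,0.02,0,-0.003,0, 0.0,0,0.035,0,-0.003,0, 0.0,0,0.05,0,-0.003,0, 0.0,0,0.05,0,-0.003,0]'
python3 - <<'E'
from h import *
st(); go(*Y,.208,-174.7)
E
```

```text
t: 3.22
tcp_pos: [0.6463, -0.0951, 0.2104]
ee_rot: [[-0.996, -0.092, 0.002], [-0.092, 0.996, -0.0], [-0.002, -0.001, -1.0]]
contact_force: [1.3, 0.1, -0.8]
opening: 1.004
t 3.23 p [ 0.6463 -0.0951  0.2104] yaw -174.75 F [ 1.3  0.1 -0.8] op 1.004 q [ 0.1   0.45  0.05  0.   -1.17 -0.01]
shift [0.     0.     0.0024] rot [-0.0005  0.0024 -0.0008]
```

```bash
python3 -m creep '[0,0,0.002,0,0,0, 0,0,0.002,0,0,0, 0,0,0.002,0,0,0, 0,0,0.002,0,0,0, 0,0,0.002,0,0,0, 0,0,0.002,0,0,0, 0,0,0.002,0,0,0, 0,0,0.002,0,0,0]' 0.38
python3 - <<'E'
from h import *
st()
E
```

```text
t: 4.22
tcp_pos: [0.6476, -0.0953, 0.2102]
ee_rot: [[-0.996, -0.093, 0.006], [-0.093, 0.996, -0.001], [-0.006, -0.002, -1.0]]
contact_force: [2.9, -0.5, 5.9]
opening: 0.313
t 4.22 p [ 0.6476 -0.0953  0.2102] yaw -174.69 F [ 2.9 -0.5  5.9] op 0.313 q [ 0.1   0.45  0.05  0.   -1.17 -0.01]
```

```bash
python3 -m creep '[0,0,0,0,0,0, 0,0,0,0,0,0, 0,0,0,0,0,0, 0,0,0,0,0,0, 0,0,-0.03,0,0,0, 0,0,-0.08,0,0,0, 0,0,-0.11,0,0,0, -0.02,0.12,-0.11,0,0,0.15, -0.02,0.18,-0.11,0,0,0.33, -0.02,0.23,-0.11,0,0,0.5, -0.02,0.28,-0.11,0,0,0.67, -0.02,0.3,-0.11,0,0,0.84]' -1
python3 - <<'E'
from h import *
st()
T=cam("top","pics/t4f.png");crop(T,325,160,395,240,10,"pics/t4.png")
S=cam("scene");crop(S,290,140,365,200,10,"pics/s4.png")
E
```

```text
t: 5.72
tcp_pos: [0.6385, 0.2078, 0.3197]
ee_rot: [[-0.73, 0.683, 0.006], [0.683, 0.73, -0.001], [-0.005, 0.003, -1.0]]
contact_force: [0.5, 0.3, 0.0]
opening: 1.0
t 5.72 p [0.6385 0.2078 0.3197] yaw 136.91 F [0.5 0.3 0. ] op 1.0 q [ 0.56  0.42  0.29  0.   -1.43 -1.31]
```

View pics/t4.png

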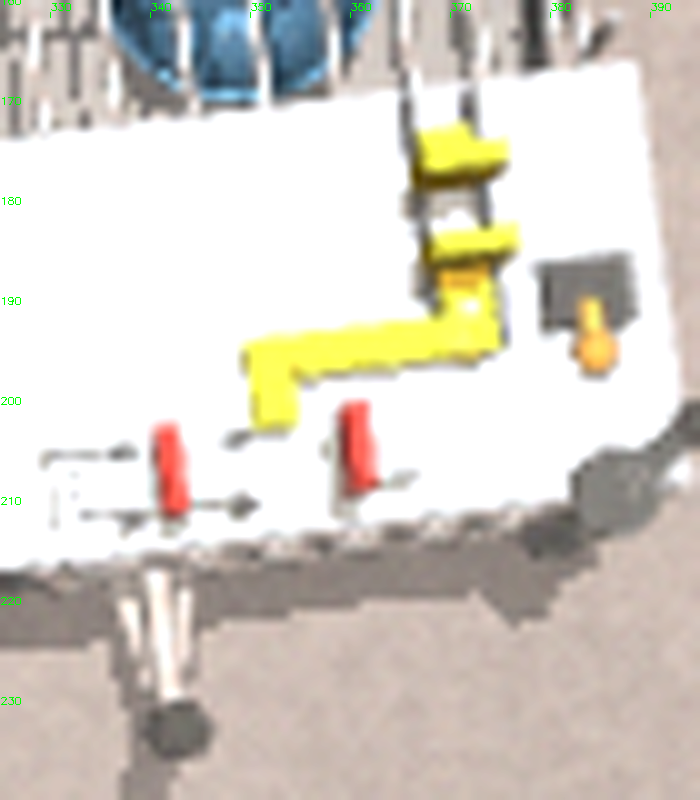

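View pics/s4.png

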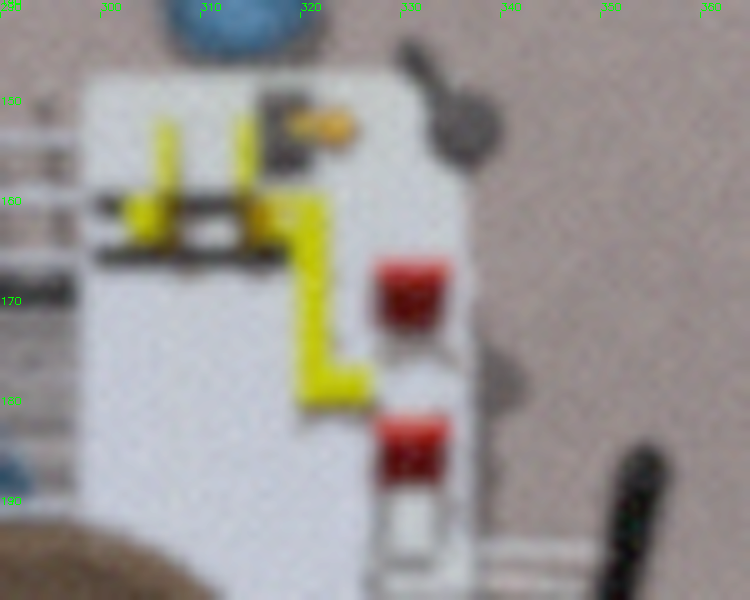

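The yellow catch stayed back: its tabs are now about 10 px apart in the top view, down from 19, and its nose has withdrawn from the red bolt. Next is the red catch.

Run:
```python
from h import *
go(*RD,.26,95.3)
```

```text
shift [-0.1287 -0.2222  0.0586] rot [0.0043 0.003  0.735 ]
```

```bash
python3 -m creep '[-0.028,-0.048,0,0,0,0.13, -0.056,-0.097,0,0,0,0.27, -0.083,-0.145,0,0,0,0.42, -0.112,-0.194,0,0,0,0.57, -0.1287,-0.2222,0,0,0,0.7, -0.1287,-0.2222,0.03,0.004,0.003,0.735, -0.1287,-0.2222,0.0586,0.004,0.003,0.735, -0.1287,-0.2222,0.0586,0.004,0.003,0.735, -0.1287,-0.2222,0.0586,0.004,0.003,0.735]'
python3 - <<'E'
from h import *
st(); go(*RD,.209,95.3)
E
```

```text
t: 6.95
tcp_pos: [0.5834, -0.0408, 0.2613]
ee_rot: [[-0.093, 0.996, 0.002], [0.996, 0.093, -0.0], [-0.001, 0.002, -1.0]]
contact_force: [0.5, 0.3, 0.5]
opening: 0.999
t 6.95 p [ 0.5834 -0.0408  0.2613] yaw 95.32 F [0.5 0.3 0.5] op 0.999 q [ 0.21  0.3  -0.05  0.   -1.23 -1.69]
shift [ 0.0005 -0.0007  0.0523] rot [0.0022 0.0006 0.0004]
```

```bash
python3 -m creep '[0.0005,-0.0007,0.02,0.002,0,0, 0.0005,-0.0007,0.036,0.002,0,0, 0.0005,-0.0007,0.052,0.002,0,0, 0.0005,-0.0007,0.053,0.002,0,0]'; python3 -c "
from h import *
st()"
```

```text
t: 7.45
tcp_pos: [0.5822, -0.0404, 0.2069]
ee_rot: [[-0.093, 0.996, -0.002], [0.996, 0.093, -0.001], [-0.001, -0.003, -1.0]]
contact_force: [-0.7, 0.7, 0.2]
opening: 1.0
t 7.45 p [ 0.5822 -0.0404  0.2069] yaw 95.32 F [-0.7  0.7  0.2] op 1.0 q [ 0.21  0.33 -0.13  0.   -1.11 -1.69]
```

```bash
python3 -m creep '[0,0,-0.002,0,0,0, 0,0,-0.002,0,0,0, 0,0,-0.002,0,0,0, 0,0,-0.002,0,0,0, 0,0,-0.002,0,0,0, 0,0,-0.002,0,0,0, 0,0,-0.002,0,0,0, 0,0,-0.002,0,0,0]' 0.38;  python3 -m creep '[0,0,0,0,0,0, 0,0,0,0,0,0, 0,0,0,0,0,0, 0,0,0,0,0,0, 0,0,-0.03,0,0,0, 0,0,-0.08,0,0,0, 0,0,-0.1,0,0,0, 0.06,0,-0.1,0,0,0, 0.12,0,-0.1,0,0,0, 0.18,0,-0.1,0,0,0, 0.24,0,-0.1,0,0,0]' -1
python3 - <<'E'
from h import *
st()
T=cam("top","pics/t5f.png");crop(T,325,160,395,240,10,"pics/t5.png")
S=cam("scene");crop(S,290,140,365,200,10,"pics/s5.png")
go(*H,.30,95.3)
E
```

```text
t: 8.45
tcp_pos: [0.5831, -0.0417, 0.2109]
ee_rot: [[-0.093, 0.996, 0.001], [0.996, 0.093, -0.003], [-0.003, 0.001, -1.0]]
contact_force: [0.3, -5.6, 5.1]
opening: 0.318
t: 9.82
tcp_pos: [0.5602, 0.1995, 0.3102]
ee_rot: [[-0.093, 0.996, 0.001], [0.996, 0.093, -0.003], [-0.003, 0.001, -1.0]]
contact_force: [1.2, -0.3, -0.2]
opening: 1.0
t 9.82 p [0.5602 0.1995 0.3102] yaw 95.34 F [ 1.2 -0.3 -0.2] op 1.0 q [ 0.62  0.29  0.06  0.   -1.35 -2.09]
shift [-0.2145 -0.0665  0.0098] rot [-0.0002  0.0025  0.0068]
```

View pics/t5.png

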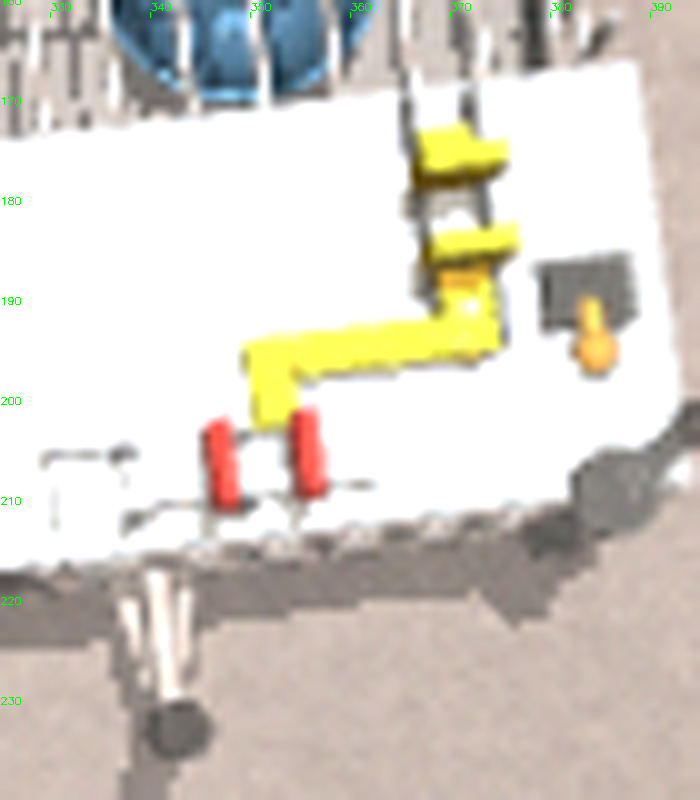

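View pics/s5.png

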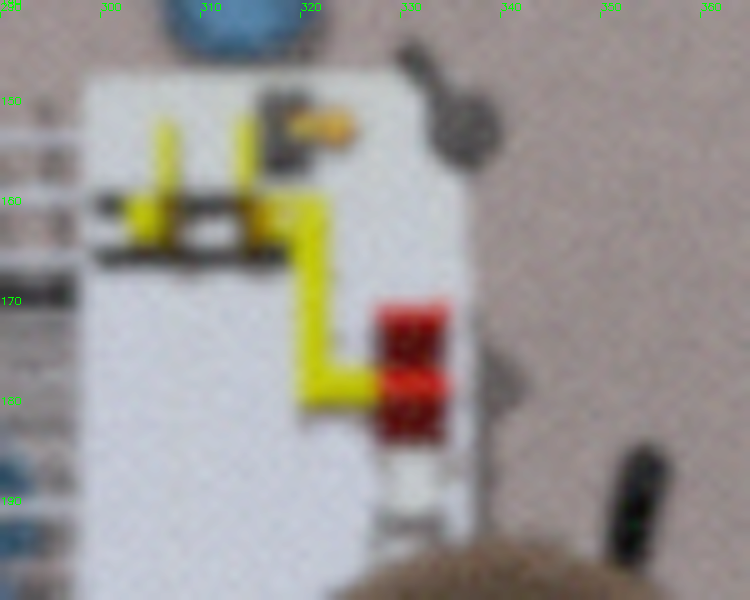

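Both catches are now back; the red tabs sit at (346,205) and (355,204). Next is the handle.

```bash
python3 -m creep '[-0.05,-0.016,0,0,0,0, -0.1,-0.032,0,0,0,0, -0.155,-0.048,0,0,0,0, -0.2145,-0.0665,0.01,0,0.002,0.0, -0.2145,-0.0665,0.03,0,0.002,0.0, -0.2145,-0.0665,0.06,0,0.002,0.0, -0.2145,-0.0665,0.06,0,0.002,0.0]'
python3 - <<'E'
from h import *
st(); go(*H,.185,95.3)
E
```

```text
t: 10.8
tcp_pos: [0.5135, -0.0183, 0.2478]
ee_rot: [[-0.098, 0.995, -0.005], [0.995, 0.098, -0.001], [-0.001, -0.006, -1.0]]
contact_force: [-0.8, 0.3, 0.4]
opening: 1.0
t 10.8 p [ 0.5135 -0.0183  0.2478] yaw 95.64 F [-0.8  0.3  0.4] op 1.0 q [ 0.28  0.19 -0.23 -0.   -1.16 -1.75]
shift [0.0007 0.0019 0.0628] rot [-0.0055  0.0009  0.0059]
```

```bash
python3 -m creep '[0.0007,0.0019,0.02,-0.005,0,0.006, 0.0007,0.0019,0.04,-0.005,0,0.006, 0.0007,0.0019,0.055,-0.005,0,0.006, 0.0007,0.0019,0.062,-0.005,0,0.006, 0.0007,0.0019,0.062,-0.005,0,0.006]'; python3 -c "
from h import *
st()"
```

```text
t: 11.42
tcp_pos: [0.5152, -0.0174, 0.186]
ee_rot: [[-0.093, 0.996, -0.0], [0.996, 0.093, -0.001], [-0.001, -0.0, -1.0]]
contact_force: [0.7, -0.2, 0.8]
opening: 0.999
t 11.43 p [ 0.5152 -0.0174  0.186 ] yaw 95.31 F [ 0.7 -0.2  0.8] op 0.999 q [ 0.28  0.24 -0.33  0.   -1.01 -1.76]
```

```bash
python3 -m creep '[0,0,0,0,0,0, 0,0,0,0,0,0, 0,0,0,0,0,0, 0,0,0,0,0,0, 0,0,0,0,0,0, 0,0,0,0,0,0, 0,0,0,0,0,0, 0,0,0,0,0,0, 0,0,0,0,0,0, 0,0,0,0,0,0]' 1
python3 - <<'E'
from h import *
st()
s=env.state();p=np.array(s["tcp_pos"]);R0=np.array(s["ee_rot"])
# arc about hinge: world yaw ccw positive
e=np.array([np.cos(YAW),np.sin(YAW)]);l=np.array([-e[1],e[0]])
h=H+.048*e-.123*l; print("hinge",h.round(4), np.linalg.norm(H-h))
for k in range(1,14):
    th=.14*k; Rz=np.array([[np.cos(th),-np.sin(th)],[np.sin(th),np.cos(th)]])
    q=h+Rz@(H-h); d=R0.T@(np.r_[q,p[2]]-p); d-=R0.T@np.r_[H-p[:2],0]; print(round(th,2),q.round(4),d.round(4))
E
```

```text
t: 12.68
tcp_pos: [0.5154, -0.0178, 0.1863]
ee_rot: [[-0.093, 0.996, 0.0], [0.996, 0.093, -0.002], [-0.002, 0.0, -1.0]]
contact_force: [0.9, -5.3, 2.4]
opening: 0.174
t 12.68 p [ 0.5154 -0.0178  0.1863] yaw 95.32 F [ 0.9 -5.3  2.4] op 0.174 q [ 0.28  0.24 -0.33  0.   -1.01 -1.76]
hinge [ 0.5742 -0.1355] 0.13203408650799234
0.14 [ 0.4991 -0.0269] [-0.0079 -0.0167  0.    ]
0.28 [ 0.4847 -0.0384] [-0.018  -0.0321  0.    ]
0.42 [ 0.472  -0.0519] [-0.0302 -0.046   0.0001]
0.56 [ 0.4613 -0.067 ] [-0.0443 -0.058   0.0001]
0.7 [ 0.4529 -0.0834] [-0.0598 -0.068   0.0001]
0.84 [ 0.4468 -0.1008] [-0.0766 -0.0757  0.0001]
0.98 [ 0.4432 -0.1189] [-0.0943 -0.0809  0.0002]
1.12 [ 0.4421 -0.1374] [-0.1126 -0.0837  0.0002]
1.26 [ 0.4437 -0.1558] [-0.1311 -0.0838  0.0002]
1.4 [ 0.4478 -0.1738] [-0.1494 -0.0814  0.0003]
1.54 [ 0.4544 -0.191 ] [-0.1672 -0.0765  0.0003]
1.68 [ 0.4633 -0.2072] [-0.1841 -0.0691  0.0003]
1.82 [ 0.4744 -0.222 ] [-0.1998 -0.0594  0.0004]
```

```bash
python3 -m creep '[-0.0037,-0.0085,0,0,0,-0.07, -0.0079,-0.0167,0,0,0,-0.14, -0.0127,-0.0245,0,0,0,-0.21, -0.018,-0.0321,0,0,0,-0.28, -0.0239,-0.0392,0,0,0,-0.35, -0.0302,-0.046,0,0,0,-0.42]'
python3 - <<'E'
from h import *
st()
T=cam("top","pics/t6.png")
E
```

```text
t: 13.42
tcp_pos: [0.473, -0.0513, 0.1863]
ee_rot: [[-0.492, 0.87, 0.002], [0.87, 0.492, 0.0], [-0.001, 0.002, -1.0]]
contact_force: [1.8, -0.9, 0.4]
opening: 0.175
t 13.43 p [ 0.473  -0.0513  0.1863] yaw 119.49 F [ 1.8 -0.9  0.4] op 0.175 q [ 0.23  0.17 -0.42  0.   -0.98 -1.29]
```

View pics/t6.png

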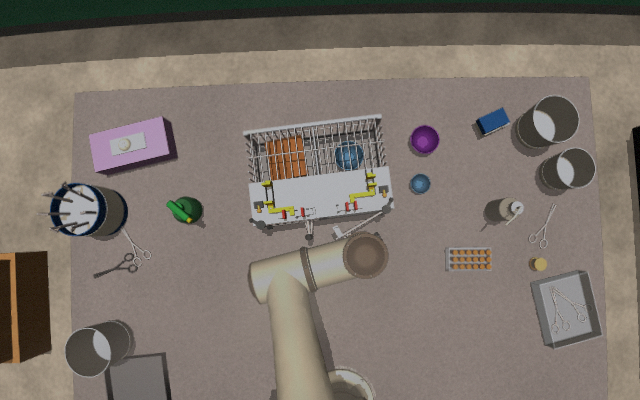

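The gate swings out with the handle, following the arm at about (350,228). Force is only 2 N. I'll continue along the arc.

```bash
cat > arc.py <<'E'
from h import *
s=env.state();p=np.array(s["tcp_pos"]);R0=np.array(s["ee_rot"])
h=np.array([.5742,-.1355]); y0=np.arctan2(R0[1,0],R0[0,0])-np.radians(95.3)
a=np.arctan2(*(p[:2]-h)[::-1]); a0=np.arctan2(-.0175+.1355,.515-.5742); print("gate now",(a-a0)%6.28,"tool",y0,"r",np.linalg.norm(p[:2]-h))
for th in np.arange(.52,1.75,.1):
    q=h+.132*np.array([np.cos(a0+th),np.sin(a0+th)]); print(round(th,2),(R0.T@(np.r_[q,.186]-p)).round(4),round(-(th-y0),3))
E
python3 arc.py
```

```text
gate now 0.4184014962810769 tool 0.4234464015925168 r 0.13162250326082325
0.52 [-0.0051 -0.0124  0.0003] -0.097
0.62 [-0.0116 -0.0238  0.0003] -0.197
0.72 [-0.0193 -0.0346  0.0003] -0.297
0.82 [-0.028  -0.0445  0.0003] -0.397
0.92 [-0.0376 -0.0535  0.0003] -0.497
1.02 [-0.0481 -0.0615  0.0003] -0.597
1.12 [-0.0593 -0.0684  0.0003] -0.697
1.22 [-0.0712 -0.0742  0.0003] -0.797
1.32 [-0.0836 -0.0788  0.0003] -0.897
1.42 [-0.0964 -0.082   0.0003] -0.997
1.52 [-0.1094 -0.084   0.0004] -1.097
1.62 [-0.1226 -0.0847  0.0004] -1.197
1.72 [-0.1358 -0.0841  0.0004] -1.297
```

```bash
python3 -m creep '[-0.0051,-0.0124,0,0,0,-0.097, -0.0116,-0.0238,0,0,0,-0.197, -0.0193,-0.0346,0,0,0,-0.297, -0.028,-0.0445,0,0,0,-0.397, -0.0376,-0.0535,0,0,0,-0.497, -0.0481,-0.0615,0,0,0,-0.597, -0.0593,-0.0684,0,0,0,-0.697, -0.0712,-0.0742,0,0,0,-0.797]'; python3 arc.py; python3 -c "
from h import *
st()"
```

```text
t: 14.48
tcp_pos: [0.443, -0.1497, 0.1863]
ee_rot: [[-0.967, 0.253, 0.002], [0.253, 0.967, 0.002], [-0.001, 0.002, -1.0]]
contact_force: [-0.3, 2.5, 3.1]
opening: 0.172
gate now 1.2101421377590054 tool 1.222638108391355 r 0.13200744211421367
0.52 [0.0015 0.0897 0.0005] 0.703
0.62 [0.0051 0.077  0.0005] 0.603
0.72 [0.0075 0.064  0.0004] 0.503
0.82 [0.0085 0.0509 0.0004] 0.403
0.92 [0.0083 0.0377 0.0004] 0.303
1.02 [0.0067 0.0246 0.0004] 0.203
1.12 [0.0038 0.0117 0.0003] 0.103
1.22 [-0.0003 -0.0008  0.0003] 0.003
1.32 [-0.0057 -0.0129  0.0003] -0.097
1.42 [-0.0123 -0.0243  0.0003] -0.197
1.52 [-0.0199 -0.0351  0.0003] -0.297
1.62 [-0.0286 -0.045   0.0003] -0.397
1.72 [-0.0383 -0.054   0.0003] -0.497
t 14.47 p [ 0.443  -0.1497  0.1863] yaw 165.35 F [-0.3  2.5  3.1] op 0.172 q [ 0.02  0.16 -0.43 -0.   -0.98 -0.28]
```

```bash
python3 -m creep '[-0.0057,-0.0129,0,0,0,-0.097, -0.0123,-0.0243,0,0,0,-0.197, -0.0199,-0.0351,0,0,0,-0.297, -0.0286,-0.045,0,0,0,-0.397, -0.0383,-0.054,0,0,0,-0.497, -0.0383,-0.054,0,0,0,-0.497, -0.0383,-0.054,0,0,0,-0.497, -0.0383,-0.054,0,0,0,-0.497]'
python3 - <<'E'
from h import *
import subprocess
st()
T=cam("top","pics/t7.png");S=cam("scene","pics/s7.png")
E
python3 arc.py|head -1
```

```text
t: 15.48
tcp_pos: [0.4658, -0.2111, 0.1864]
ee_rot: [[-0.971, -0.238, 0.0], [-0.238, 0.971, 0.002], [-0.001, 0.002, -1.0]]
contact_force: [-3.1, 0.5, 6.3]
opening: 0.171
t 15.47 p [ 0.4658 -0.2111  0.1864] yaw -166.21 F [-3.1  0.5  6.3] op 0.171 q [-0.11  0.23 -0.33 -0.   -1.01  0.35]
gate now 1.7119859419950023 tool -4.563927862335227 r 0.1321912802890633
```

View pics/t7.png

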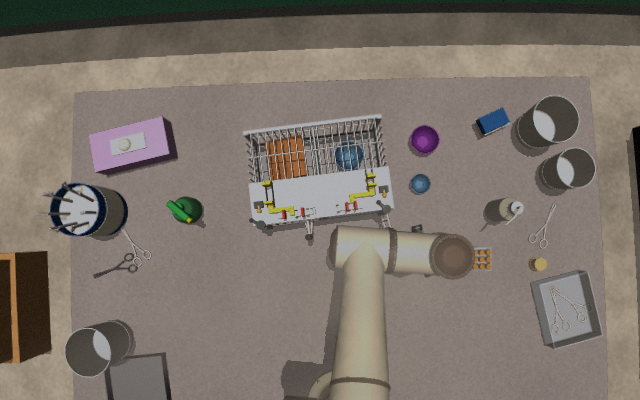

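View pics/s7.png

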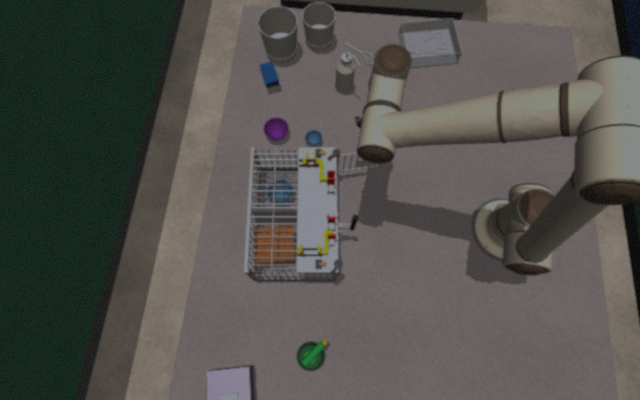

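The gate stands straight out at scene (340–368,163), square or beyond, and still gripped. I'll compare the bystanders with the first picture before handing in.

Run:
```python
from h import *
a=cv2.imread("pics/top0.png").astype(int);b=cv2.imread("pics/t7.png").astype(int)
for n,(x0,y0,x1,y1) in dict(bowl=(332,138,368,170),nest=(262,133,310,180),spray=(165,193,206,226),wash=(480,195,526,225),rackR=(474,246,496,272),leftcatch=(250,180,320,222)).items():
    print(n,abs(a-b)[y0:y1,x0:x1].mean().round(2), cv2.phaseCorrelate(a[y0:y1,x0:x1].mean(2).astype('f4'),b[y0:y1,x0:x1].mean(2).astype('f4'))[0])
st()
env.close_job()
```

```text
bowl 2.21 (0.06328168219845764, 0.07604019372604576)
nest 2.04 (0.052737872051309864, -0.013716811703709197)
spray 2.32 (0.5428855339834477, -0.036860648000143215)
wash 1.84 (0.11172122174282251, 0.0040180052188834026)
rackR 2.84 (0.12624119373699827, 0.5332442865776787)
leftcatch 1.73 (0.04871695735161552, 0.5292591155013007)
t 15.57 p [ 0.4658 -0.2112  0.1863] yaw -166.19 F [-2.8  0.6  5.1] op 0.169 q [-0.11  0.23 -0.33 -0.   -1.01  0.35]
the job is handed in; nothing more can be done
```

The free pen is the right one, with the blue bowl, and its gate is open and still gripped. I squeezed the yellow catch, then the red one, and both stayed back in the two camera views. I then took the black handle and swung the gate along its arc past the detent. The job was handed in at 15.6 s of the 64 s allowed.

- **Gate angle:** about 1.71 rad, worked out from the tool position and the measured hinge. It was not read from the gate itself. The pictures agree: the gate stands straight out from the front.
- **Forces:** about 6 N at hand-in, and never above about 8 N in the readings I took, which came only at the end of each move.
- **Bystanders and occupied pen:** comparing the first and last top views shows at most about half a pixel (roughly 1.3 mm) of shift, which is at the noise level. That covers the bowl, nest box, spray bottle, wash bottle and the left pen's catches. I only compared part of the tube rack, because the arm hid the rest.

No check failed. The red tabs and the handle measured up to 3 mm high in the two-view fix, within calibration error.

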